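# Pour ball knobs through the dosing funnel into a canister

## Robot

A 6-joint arm with a two-finger parallel gripper is mounted at the origin on the work surface; the furniture and walls round the work are solid. World frame = base frame: x ahead of the robot, y to its left, z up, the work surface at z = 0. Lengths are in m, angles in rad, forces in N, time in s.
With the tool pointing down it reaches from about 0.275 to 0.875 m from the base axis. Payload 12.5 kg.
Tool frame: the origin (TCP) lies at the very end of the fingers, on their centre line; the grasp point (between the pads) lies 19 mm behind it; z points along the fingers, y is the line along which they close (so a half turn about z gives the same grasp; the last joint's range is limited). The gripper opens to 85 mm and grips with 20 to 120 N. Pads are 22 mm wide; open, the fingers measure 114 mm over their backs; the gripper's body (76 mm by 85 mm) begins 54 mm behind the grasp point. The pads swing forward as they close: fully open they stand 13 mm farther back than shut.
Start: joints at [-1.267, 0.351, 1.652, -0, 1.139, -0.085], TCP at [0.209, -0.509, 0.231] pointing down, gripper open.
Joint ranges: [-2.75, 2.75], [-0.79, 2.1], [0.01, 2.65], [-1.57, 4.71], [0.07, 3.14], [-2.87, 2.87]. Speed limits (rad/s): [2.22, 2.22, 2.79, 3.14, 3.14, 3.14].

## Interface

Orientations are given as a 3x3 rotation matrix whose columns are the frame's x, y, z axes.
In Python, from bench import manip gives the robot as it stands. Calls block until the motion is done:
- manip.move_ptp(position, orientation): joint-space move of the TCP to a pose.
- manip.move_l(position, attitude=None, max_speed=0.15): straight line of the TCP; attitude=None keeps the orientation; max_speed is the mean speed in m/s.
- manip.move_j(angles): joint-space move.
- manip.set_gripper(opening, effort=None): opening from 0.0 (shut) to 1.0 (fully open); effort is the grip in N (None keeps the last); returns when the fingers have stopped.
- manip.dwell(seconds).
- manip.inverse_kinematics(position, orientation): joint angles nearest the present ones, or None.
- manip.grab_frame(name): name is "scene" or "top" or "wrist"; returns (picture, depth): 480x640x3 uint8, red, green, blue; 480x640 float32, m along the optical axis (not along the pixel's ray), 0 where there is no reading.
- manip.get_calibration(name): a dict with "camera_matrix" (3x3 intrinsics, pixels), "k1" (the pictures are not rectified: a ray, as slopes to the right and down, at radius r is drawn at 1 + k1 r^2 times it, then the intrinsics apply), "R" (3x3) and "t" (3): a world point X has camera coordinates R X + t. Camera axes: x right, y down, z forward; pixel columns grow to the right and rows downward; lengths in m; the calibration is good to about 2 mm. A picture is of the moment at which its call begins: read the wrist's pose just before it. get_calibration takes no time and is no camera call; for the wrist camera it gives the pose at the moment of the call.
A pose or a line that the arm cannot do raises manip.Unreachable and nothing moves.
- manip.sign_off(): hands the job in; it is judged then, once.
Trained networks look in the newest picture that a camera, given by its name, has taken for a name from the list of things; names that differ only in an ending like _2 or _b are one class to them, and where a whole thing is asked for, a point or a joint stands for the part that bears it (a point fixed in the world has none). Each returns a list of dicts, best first, with "confidence" (0 to 1); they miss things now and then, are a little off and sometimes report something else, mostly with a low value. They report only what shows in the picture. A call takes as long as a camera call.
- manip.look_for(camera, name): "at" ([x, y, z] in m, in world coordinates, good to about 4 mm: the middle of the surface that is visible of it).
Readings, each from a call of its own:
- manip.current_time(): time.
- manip.current_qpos(): joint angles.
- manip.current_joint_vel(): joint speeds.
- manip.current_joint_torque(): joint torques, N m.
- manip.current_ee_pos(): TCP position.
- manip.current_tcp_rot(): TCP orientation.
- manip.current_force(): force on the tool from outside, world axes, zero at the start.
- manip.current_ft_torque(): the same for the moment, N m.
- manip.current_grip_width(): opening from 0.0 (shut) to 1.0 (fully open).
- manip.current_grip_force(): force on a finger pad.
Only numpy, scipy, OpenCV 4.12 (cv2) and the standard library are available. Lean on these libraries where they do the work, as an engineer would, in place of code of your own. Each camera call takes 0.05 s, during which the arm holds its last target. There are 200 camera calls.

## Task

Bring the empty canister, upright, into the lane of the dosing stand until it rests against the round stop under the funnel. Only then press the tray's side lever gently all the way down so that all five ball knobs pour through the funnel into the canister, and let the lever come back up. Leave the filled canister standing home under the funnel, do not press or push hard against the stand, and do not disturb the other tools.

Things in the scene. Friction and masses are not known exactly. Their poses are not given: they have to be found in the camera images.
- stand: Grey dosing stand, fixed to the table, about 130 x 260 mm and 245 mm high. Origin on the table under the funnel's vertical axis; x, y level, z up. The canister enters its lane on the -y side and moves in +y. The column (80 mm wide in x, at y=74 to 82) is behind the stop, the tipping tray above it, the tray's lever on the -x side.
- home (a point): Point on the table under the funnel's axis (place and axes as the stand): where the centre of the canister's underside must end. A half-round stop 22 mm high, inner radius 33.5 mm about this point, on its +y side, stops the canister here within 1 mm. Two foot rails 10 mm high leave a lane 72 mm wide (x -36 to +36) from y=-75 to the stop.
- lane_mouth (a point): Middle of the lane's open end on the table, 137 mm toward the stand's -y from home (axes as the stand). Flared strips 10 mm high, 8 mm thick, narrow the way in from about 136 mm here to 74 mm at y=-75.
- funnel_rim (a point): Centre of the steel funnel's mouth, 199 mm above home. Mouth 127 mm outside; curved splash guard up to z=230 on the -y side; cone from z=188 down to 135, then a spout (bore 50 mm) ending at z=112, 7 mm above the canister. It overhangs the lane: a tool pushing the canister home must lean back (wrist toward the stand's -y, fingers 35 to 45 degrees from vertical).
- canister: Loose open aluminium canister, round, 66 mm outside, 60 mm inside, 105 mm high, about 0.16 kg; origin at the centre of its underside, z up. Starts empty, upright on the table, 190 to 250 mm from home on the stand's -y side, up to 35 mm off the lane's line (x -35 to +15). Slides when pushed low (about 35 mm up), tips when pushed high. Two fingertips about 40 mm apart cradle it for a stable push.
- tray (a joint): Hinge of the tipping tray and its lever, rad: 0 level (it returns there by spring and weight when let go), 1.05 fully tipped at its stop with the lever down. Pressing takes about 2 to 6 N at the grip. Knobs roll out from about 0.3 to 0.6 rad on; a short pause at the stop lets the last ones drop. If one stays behind, press again.
- tray_hinge (a point): Middle of the tray's pouring lip, on its hinge line, which runs along the stand's x at y=48, z=210 in the stand's frame. Level, the aluminium tray (66 mm wide, walls about 35 mm above the hinge) reaches from here to y=138. Axes turn with the tray.
- lever_pad (a point): Centre of the black round grip (26 mm diameter, 26 mm long along the stand's x) at the lever's end, 95 mm to the -x side of the funnel's axis. At rest y=-34, z=257 in the stand's frame; pressed, it runs on an arc of radius 94.5 mm about the hinge line, out to y=-46 at hinge height and to y=-34, z=163 at the stop. Axes turn with the tray.
- knob_1: One of five equal black ball knobs (smooth 20 mm balls with a short 12 mm foot, 18 g), lying loose in the tray at the start; origin at the ball's centre.
- knob_2: One of five equal black ball knobs (smooth 20 mm balls with a short 12 mm foot, 18 g), lying loose in the tray at the start; origin at the ball's centre.
- knob_3: One of five equal black ball knobs (smooth 20 mm balls with a short 12 mm foot, 18 g), lying loose in the tray at the start; origin at the ball's centre.
- knob_4: One of five equal black ball knobs (smooth 20 mm balls with a short 12 mm foot, 18 g), lying loose in the tray at the start; origin at the ball's centre.
- knob_5: One of five equal black ball knobs (smooth 20 mm balls with a short 12 mm foot, 18 g), lying loose in the tray at the start; origin at the ball's centre.
- bed_scraper: Scraper 173x48x17 mm lying on the table; leave alone. Origin under its centre.
- marker: Black marker 132 mm long lying on the table; leave alone. Origin under its centre.
- bracket: Grey angle bracket with a round hole, 32x50x40 mm; leave alone. Origin under its centre.

How it is judged:
By the outcome, as a careful person would: the job done as asked, in the order asked, and still so for the second after the job is handed in, with the robot touching nothing.
It also fails if it takes over 61 s, if anything falls off the work surface, if the arm or the gripper's body presses on something with over 40 N, if the wrist force passes 120 N, or if a joint passes its speed limit or range.

## Working session

There is one attempt and no reset: what is moved stays moved. The work goes in short steps, each a Python script; the robot and the scene stay as the last script left them, time stands still between calls to the robot, and variables do not carry over. Pictures are saved under pics/ and viewed, at most 10 in all, crops included, and the job is handed in when it is done.

```bash
mkdir -p pics; ls; python3 - <<'E'
from bench import manip
import cv2,numpy as np
ims=[]
for c in("scene","top"):
    p,d=manip.grab_frame(c); cv2.imwrite(f"pics/{c}0.png",p[:,:,::-1]); np.savez(f"{c}0.npz",p=p,d=d)
    k=manip.get_calibration(c); print(c,(-k["R"].T@k["t"]).round(3),k["R"][2].round(2))
    for n in("stand","canister","lever_pad","tray","funnel_rim","knob_1","bed_scraper","marker","bracket"):
        print(n,[(np.round(x["at"],3).tolist(),round(x["confidence"],2)) for x in manip.look_for(c,n)[:6]])
print(manip.current_time(),manip.current_tcp_rot().round(2) if hasattr(manip.current_tcp_rot(),'round') else manip.current_tcp_rot())
E
```

```text
pics
scene [-0.089  0.366  0.956] [ 0.52 -0.42 -0.74]
stand [([0.536, 0.095, 0.17], 0.86)]
canister [([0.505, -0.13, 0.067], 0.58)]
lever_pad [([0.507, 0.128, 0.221], 0.8)]
tray [([0.51, 0.129, 0.225], 0.67)]
funnel_rim [([0.534, 0.091, 0.177], 0.78)]
knob_1 [([0.556, 0.17, 0.218], 0.67), ([0.558, 0.14, 0.221], 0.42)]
bed_scraper [([0.368, 0.014, 0.006], 0.56), ([0.533, 0.096, 0.166], 0.24)]
marker []
bracket [([0.567, 0.278, 0.002], 0.77)]
top [ 0.296 -0.093  1.246] [ 0.14  0.02 -0.99]
stand [([0.538, 0.078, 0.176], 0.57)]
canister [([0.521, -0.136, 0.03], 0.93)]
lever_pad [([0.535, 0.122, 0.212], 0.88)]
tray [([0.54, 0.155, 0.221], 0.64)]
funnel_rim [([0.538, 0.08, 0.18], 0.61)]
knob_1 [([0.53, 0.14, 0.214], 0.6), ([0.559, 0.173, 0.22], 0.6), ([0.529, 0.175, 0.221], 0.58), ([0.537, 0.156, 0.22], 0.49)]
bed_scraper [([0.369, -0.012, 0.001], 0.59)]
marker [([0.537, -0.432, 0.016], 0.79), ([0.537, 0.08, 0.173], 0.74)]
bracket [([0.573, 0.272, 0.009], 0.72)]
1.0 [[ 0.93  0.38  0.  ]
 [ 0.38 -0.93 -0.  ]
 [ 0.    0.   -1.  ]]
```

View pics/top0.png

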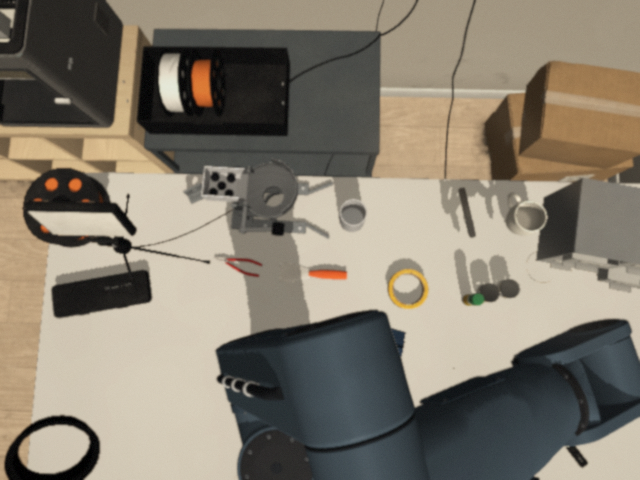

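View pics/scene0.png

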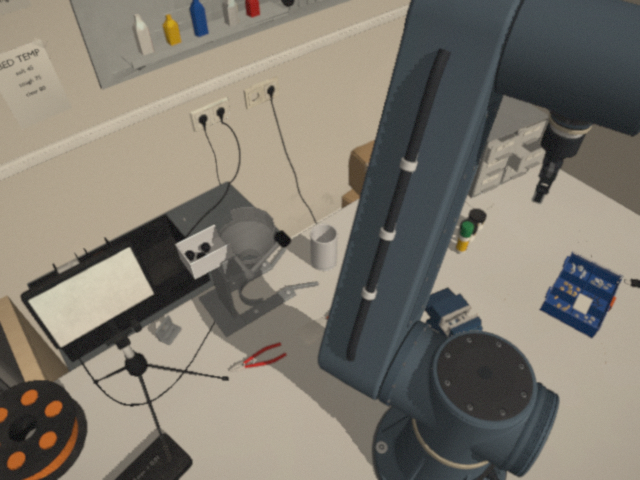

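The top picture shows the stand's tray at about (222,183), the funnel at (272,188), the lever grip at (278,229) and the canister at (352,214). The scene view agrees, so the lane runs roughly along world y. Next I'll fit the poses from depth.

```bash
cat > h.py <<'E'
from bench import manip
import cv2,numpy as np
def cloud(c,d,k):
    K=np.array(k["camera_matrix"]);v,u=np.mgrid[0:480,0:640]
    pts=np.stack([u,v],-1).reshape(-1,1,2).astype(float)
    s=cv2.undistortPoints(pts,K,np.array([k["k1"],0,0,0,0.])).reshape(480,640,2)
    X=np.dstack([s,np.ones((480,640))])*d[...,None]
    return (X-np.array(k["t"]))@np.array(k["R"])
E
python3 - <<'E'
from h import *
for c in("top","scene"):
    z=np.load(c+"0.npz");P=cloud(c,z["d"],manip.get_calibration(c));np.save(c+"P.npy",P)
    if c=="top":
        s=4; crop=z["p"][140:260,170:390]; cv2.imwrite("pics/topcrop.png",cv2.resize(crop[:,:,::-1],None,fx=3.6,fy=3.6,interpolation=cv2.INTER_CUBIC)[:600,:800])
    ok=z["d"]>0
    Q=P[ok]
    # height map, world region x .35-.7,y -.25..0.35 ; image: up=x, left=y
    M=np.zeros((350,600),np.float32)
    for x,y,h in Q[(Q[:,0]>.35)&(Q[:,0]<.7)&(Q[:,1]>-.25)&(Q[:,1]<.35)&(Q[:,2]<.35)]:
        i,j=int((.7-x)*1000),int((.35-y)*1000)
        i=min(i,349);j=min(j,599); cv2.circle(M,(j,i),1,float(max(M[i,j],h,.001)),-1)
    cv2.imwrite(f"pics/hm_{c}.png",cv2.applyColorMap(np.clip(M*950,0,255).astype(np.uint8),cv2.COLORMAP_TURBO))
    def circ(q,r):
        from scipy.optimize import least_squares
        f=lambda p:np.hypot(q[:,0]-p[0],q[:,1]-p[1])-p[2]
        o=least_squares(f,[*q[:,:2].mean(0),r],loss="soft_l1",f_scale=.002);return o.x.round(4),len(q),np.abs(o.fun).mean()
    box=lambda x0,x1,y0,y1,z0,z1:Q[(Q[:,0]>x0)&(Q[:,0]<x1)&(Q[:,1]>y0)&(Q[:,1]<y1)&(Q[:,2]>z0)&(Q[:,2]<z1)]
    print(c,"can rim",circ(box(.45,.6,-.2,-.08,.095,.115),.033))
    print("can all",circ(box(.45,.6,-.2,-.08,.02,.115),.033))
    print("funnel rim",circ(box(.45,.66,-.02,.12,.193,.205),.063))
    q=box(.38,.52,.0,.16,.235,.29);print("pad",q.mean(0).round(4),q.min(0),q.max(0),len(q))
E
```

```text
top can rim (array([ 0.5119, -0.1381,  0.0312]), 137, np.float64(0.0008815447608812886))
can all (array([ 0.5113, -0.1379,  0.0312]), 409, np.float64(0.0006748390514777541))
funnel rim (array([0.541 , 0.0529, 0.0619]), 191, np.float64(0.0015214579861012412))
pad [0.4598 0.0529 0.2575] [0.43213691 0.0071698  0.23562702] [0.51648337 0.15997642 0.27367176] 287
scene can rim (array([ 0.511 , -0.1366,  0.0313]), 232, np.float64(0.001041306053867531))
can all (array([ 0.511 , -0.1366,  0.0315]), 1032, np.float64(0.0010479651435300486))
funnel rim (array([0.5394, 0.0549, 0.0621]), 318, np.float64(0.002024780512864162))
pad [0.4625 0.065  0.2531] [0.43054822 0.01095281 0.23508898] [0.51566575 0.15995992 0.27331726] 453
```

View pics/topcrop.png

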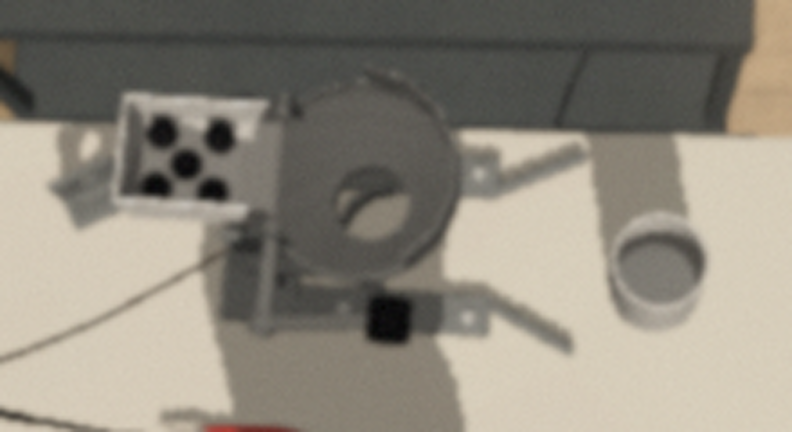

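View pics/hm_top.png

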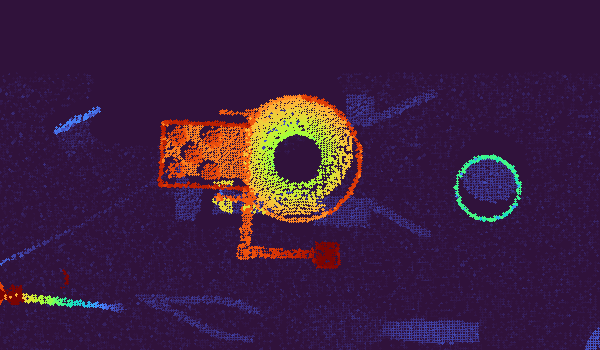

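The crop shows five knobs in the tray, the black grip at crop (388,320), the lane's flares at (540,170) and (530,325), and the canister in front and slightly robot-side. The height map shows the same layout and a small stand yaw. I'll fit that yaw from the tray, pad and funnel.

```bash
python3 - <<'E'
from h import *
from scipy.optimize import least_squares
for c in("top","scene"):
    Q=np.load(c+"P.npy").reshape(-1,3);Q=Q[np.isfinite(Q).all(1)]
    box=lambda x0,x1,y0,y1,z0,z1:Q[(Q[:,0]>x0)&(Q[:,0]<x1)&(Q[:,1]>y0)&(Q[:,1]<y1)&(Q[:,2]>z0)&(Q[:,2]<z1)]
    pad=box(.425,.465,0,.045,.25,.285); t=box(.5,.6,.11,.2,.236,.26); 
    r=cv2.minAreaRect(t[:,:2].astype(np.float32)*1000); print(c,"tray",r,len(t),"pad",np.median(pad,0).round(4),((pad.min(0)+pad.max(0))/2).round(4),np.ptp(pad,axis=0).round(3))
    f=box(.46,.65,-.03,.11,.190,.235)
    # outer points only: iterative circle with r fixed .0635 on outermost per angle
    p=np.array([.541,.05])
    for _ in range(5):
        a=np.arctan2(f[:,1]-p[1],f[:,0]-p[0]);rr=np.hypot(f[:,0]-p[0],f[:,1]-p[1]);m=rr<.07
        b=(a*36/np.pi//1).astype(int);o=[np.where(m&(b==k))[0][np.argmax(rr[m&(b==k)])] for k in np.unique(b[m])]
        g=f[o]; g=g[np.abs(np.hypot(*(g[:,:2]-p).T)-.063)<.006]
        p=least_squares(lambda q:np.hypot(g[:,0]-q[0],g[:,1]-q[1])-.0632,p,loss="soft_l1",f_scale=.002).x
    print("funnel",p.round(4),len(g))
    # rails & flares height 10mm
    for n,bx in(("left flare",(.57,.63,-.1,.02,.006,.016)),("right flare",(.45,.51,-.1,.0,.006,.016))):
        q=box(*bx); print(n,len(q)); 
        if len(q)>10: print(cv2.fitLine(q[:,:2].astype(np.float32),cv2.DIST_HUBER,0,.01,.01).ravel().round(4), q.min(0).round(3),q.max(0).round(3))
E
```

```text
top tray ((545.7337646484375, 149.99179077148438), (80.31343841552734, 66.75834655761719), 87.45243835449219) 218 pad [0.444  0.0226 0.268 ] [0.4448 0.0272 0.2621] [0.025 0.033 0.023]
funnel [0.5416 0.052 ] 65
left flare 205
[ 0.1759 -0.9844  0.5898 -0.0261] [ 0.572 -0.097  0.006] [0.621 0.003 0.016]
right flare 177
[ 0.2945  0.9557  0.4835 -0.0316] [ 0.451 -0.09   0.006] [ 0.507 -0.001  0.016]
scene tray ((543.73193359375, 150.54672241210938), (82.50989532470703, 71.1662826538086), 87.23884582519531) 406 pad [0.4402 0.0287 0.2658] [0.4442 0.0279 0.2618] [0.027 0.034 0.023]
funnel [0.5401 0.0527] 62
left flare 185
[ 0.2694 -0.963   0.5853 -0.022 ] [ 0.573 -0.085  0.006] [0.607 0.019 0.016]
right flare 187
[ 0.3266  0.9452  0.4819 -0.0318] [ 0.461 -0.096  0.006] [ 0.501 -0.     0.016]
```

```bash
cat >> h.py <<'E'
H=np.array([.541,.0525,0]);yaw=np.radians(-2.5)
S=np.array([[np.cos(yaw),-np.sin(yaw),0],[np.sin(yaw),np.cos(yaw),0],[0,0,1]])
def W(x,y,z): return H+S@np.array([x,y,z])
def L(p): return S.T@(np.array(p)-H)
def att(z,y):
    z=np.array(z,float);z/=np.linalg.norm(z);y=np.array(y,float);y-=z*(y@z);y/=np.linalg.norm(y)
    return S@np.column_stack([np.cross(y,z),y,z])
def tilt(d,s): a=np.radians(d);return att([0,np.sin(a),-np.cos(a)],[s,0,0])
def press(d,y): a=np.radians(d);return att([np.sin(a),0,-np.cos(a)],y)
E
python3 - <<'E'
from h import *
print("can",L([.5112,-.1374,0]).round(4))
for s in(1,-1):
    for d in(35,40,45):
        for p in((-.021,-.27,.2),(-.021,-.27,.028),(0,-.035,.028)):
            q=manip.inverse_kinematics(W(*p),tilt(d,s));print(s,d,p,None if q is None else np.round(q,2))
for y in([1,0,0],[-1,0,0],[0,1,0],[0,-1,0]):
  for p in((-.095,-.034,.33),(-.095,-.034,.176)):
    q=manip.inverse_kinematics(W(*p),press(12,y));print(y,p,None if q is None else np.round(q,2))
E
```

```text
can [-0.0215 -0.191   0.    ]
1 35 (-0.021, -0.27, 0.2) [-0.71  0.57  1.53  0.47  1.47 -0.81]
1 35 (-0.021, -0.27, 0.028) [-0.71  0.81  1.58  0.51  1.2  -0.96]
1 35 (0, -0.035, 0.028) [-0.33  0.73  1.79  0.73  0.97 -0.82]
1 40 (-0.021, -0.27, 0.2) [-0.73  0.6   1.51  0.52  1.53 -0.84]
1 40 (-0.021, -0.27, 0.028) [-0.73  0.85  1.55  0.55  1.28 -0.99]
1 40 (0, -0.035, 0.028) [-0.36  0.76  1.78  0.79  1.03 -0.89]
1 45 (-0.021, -0.27, 0.2) [-0.75  0.63  1.49  0.57  1.59 -0.87]
1 45 (-0.021, -0.27, 0.028) [-0.75  0.89  1.52  0.58  1.35 -1.02]
1 45 (0, -0.035, 0.028) [-0.39  0.79  1.76  0.84  1.1  -0.94]
-1 35 (-0.021, -0.27, 0.2) [-0.71  0.57  1.53  0.47  1.47  2.33]
-1 35 (-0.021, -0.27, 0.028) [-0.71  0.81  1.58  0.51  1.2   2.18]
-1 35 (0, -0.035, 0.028) [-0.33  0.73  1.79  0.73  0.97  2.32]
-1 40 (-0.021, -0.27, 0.2) [-0.73  0.6   1.51  0.52  1.53  2.3 ]
-1 40 (-0.021, -0.27, 0.028) [-0.73  0.85  1.55  0.55  1.28  2.15]
-1 40 (0, -0.035, 0.028) [-0.36  0.76  1.78  0.79  1.03  2.26]
-1 45 (-0.021, -0.27, 0.2) [-0.75  0.63  1.49  0.57  1.59  2.28]
-1 45 (-0.021, -0.27, 0.028) [-0.75  0.89  1.52  0.58  1.35  2.12]
-1 45 (0, -0.035, 0.028) [-0.39  0.79  1.76  0.84  1.1   2.2 ]
[1, 0, 0] (-0.095, -0.034, 0.33) [-0.06 -0.05  1.89  0.    1.09 -0.01]
[1, 0, 0] (-0.095, -0.034, 0.176) [-0.06  0.15  2.1   0.    0.69 -0.01]
[-1, 0, 0] (-0.095, -0.034, 0.33) None
[-1, 0, 0] (-0.095, -0.034, 0.176) None
[0, 1, 0] (-0.095, -0.034, 0.33) [-0.06 -0.05  1.89  0.    1.09 -1.58]
[0, 1, 0] (-0.095, -0.034, 0.176) [-0.06  0.15  2.1   0.    0.69 -1.58]
[0, -1, 0] (-0.095, -0.034, 0.33) [-0.06 -0.05  1.89  0.    1.09  1.56]
[0, -1, 0] (-0.095, -0.034, 0.176) [-0.06  0.15  2.1   0.    0.69  1.56]
```

```bash
python3 - <<'E'
from h import *
R=tilt(40,1)
manip.set_gripper(.47)
manip.move_ptp(W(-.0215,-.275,.16),R)
manip.move_l(W(-.0215,-.275,.03),R,.1)
print(manip.current_time(),manip.current_force().round(1) if hasattr(manip.current_force(),'round') else manip.current_force())
for p,v in(((-.0215,-.235,.03),.06),((-.0215,-.215,.03),.03),((-.010,-.175,.03),.04),((0,-.14,.03),.04)):
    manip.move_l(W(*p),R,v); print(p,manip.current_time(),np.round(S.T@np.array(manip.current_force()),1))
for c in("top","scene"):
    p,d=manip.grab_frame(c);cv2.imwrite(f"pics/{c}1.png",p[:,:,::-1])
    print([(L(x["at"]).round(3),round(x["confidence"],2)) for x in manip.look_for(c,"canister")[:2]])
    Q=cloud(c,d,manip.get_calibration(c))[d>0];Q=(Q-H)@S
    q=Q[(abs(Q[:,0])<.06)&(Q[:,1]>-.17)&(Q[:,1]<-.03)&(abs(Q[:,2]-.105)<.008)]
    if len(q)>5:print(len(q),q.min(0),q.max(0))
a=cv2.imread("pics/top1.png")[140:290,170:370];b=cv2.imread("pics/scene1.png")[180:330,150:350]
cv2.imwrite("pics/c1.png",cv2.resize(np.hstack([a,b]),None,fx=2,fy=2,interpolation=cv2.INTER_CUBIC))
E
```

```text
4.4833 [ 0.  -0.8 -0.4]
(-0.0215, -0.235, 0.03) 5.3 [-0.5 -0.7  0.2]
(-0.0215, -0.215, 0.03) 6.1167 [0.8 0.1 0.4]
(-0.01, -0.175, 0.03) 7.3083 [ 0.2  0.2 -0.3]
(0, -0.14, 0.03) 8.3667 [-0.3 -0.6 -1.1]
[(array([ 0.029, -0.113,  0.062]), 0.78)]
65 [-0.00946058 -0.14087014  0.09758599] [ 0.03385881 -0.08385197  0.11030739]
[(array([-0.015, -0.087,  0.057]), 0.77), (array([-0.009,  0.041,  0.173]), 0.62)]
86 [-0.03166648 -0.13202353  0.09708391] [ 0.02917103 -0.07418529  0.10897216]
```

View pics/c1.png

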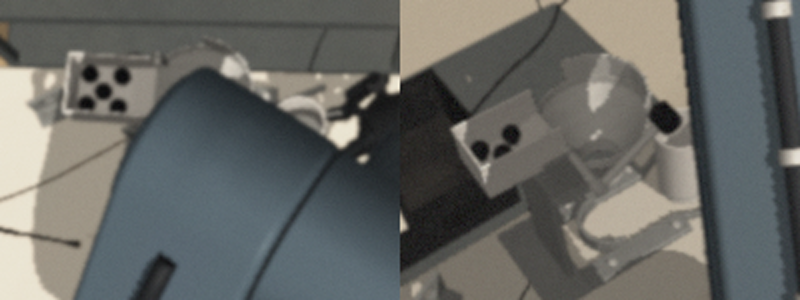

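The left half shows the canister upright behind the fingers at about (300,115). On the right, the scene view shows it entering the lane at (680,165), with the arm clear of the lever. The fitted centre is about (0, -105) mm in the stand frame, so TCP to centre is 35 mm, as I computed. I'll keep pushing.

```bash
python3 - <<'E'
from h import *
R=tilt(40,1)
F=lambda:np.round(S.T@np.mean([manip.current_force() for _ in range(3)],0),1)
for y,v in((-.11,.04),(-.08,.04),(-.055,.04),(-.042,.03)):
    manip.move_l(W(0,y,.03),R,v);print(y,F())
    if abs(F()).max()>6:break
else:
    y=-.040
    while y<-.0285:
        manip.move_l(W(0,y,.03),R,.02);f=F();print(round(y,4),f)
        if f[1]<-2.5 or abs(f).max()>6:break
        y+=.001
print(manip.current_time())
for c in("scene",):
    p,d=manip.grab_frame(c);cv2.imwrite(f"pics/{c}2.png",cv2.resize(p[180:330,150:350,::-1],None,fx=3,fy=3,interpolation=cv2.INTER_CUBIC))
    Q=cloud(c,d,manip.get_calibration(c))[d>0];Q=(Q-H)@S
    q=Q[(np.hypot(Q[:,0],Q[:,1]+.01)<.055)&(Q[:,2]>.03)&(Q[:,2]<.106)];print(len(q),q.min(0),q.max(0))
    print([(L(x["at"]).round(3),round(x["confidence"],2)) for x in manip.look_for(c,"canister")[:2]])
E
```

```text
-0.11 [ 0.8  0.6 -0.2]
-0.08 [-0.1 -0.5 -0.5]
-0.055 [ 0.4 -0.  -0.2]
-0.042 [ 0.2 -0.9  0.2]
-0.04 [ 0.1  0.3 -0.3]
-0.039 [-0.2 -0.4 -0.7]
-0.038 [-0.4 -0.9  0.3]
-0.037 [-0.9  0.1 -0.7]
-0.036 [ 0.2  0.3 -0.6]
-0.035 [-0.   0.  -0.3]
-0.034 [-0.5 -0.6 -0.4]
-0.033 [ 1.  -0.7 -0.4]
-0.032 [-0.1 -0.5  0.7]
-0.031 [ 0.6 -2.3 -0.2]
-0.03 [-1.4 -4.8  1.5]
14.475
740 [-0.03649812 -0.06038096  0.03005744] [0.03091186 0.03396572 0.10598612]
[(array([-0.028,  0.008,  0.064]), 0.62)]
```

View pics/scene2.png

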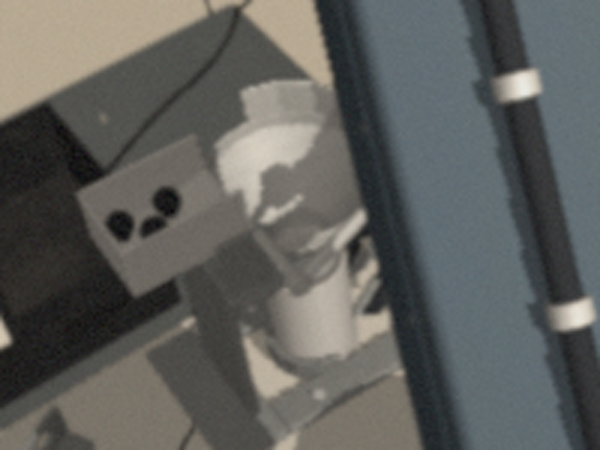

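The view shows the canister upright in the half-round stop at about (315,310), under the spout, and the force rose to 4.8 N at contact. I'll back out, go above the lever and check both.

```bash
python3 - <<'E'
from h import *
R=tilt(40,1)
manip.move_l(W(0,-.045,.03),R,.03)
manip.move_l(W(0,-.2,.04),R,.12)
manip.move_l(W(0,-.26,.18),R,.15)
manip.set_gripper(0.)
manip.move_ptp(W(-.13,-.15,.36),press(12,[1,0,0]))
print(manip.current_time())
out=[]
for c in("scene","top"):
    p,d=manip.grab_frame(c);out.append(cv2.resize(p[140:340,150:350,::-1],None,fx=2,fy=2,interpolation=cv2.INTER_CUBIC))
    Q=cloud(c,d,manip.get_calibration(c))[d>0];Q=(Q-H)@S
    q=Q[(np.hypot(Q[:,0],Q[:,1])<.045)&(Q[:,2]>.03)&(Q[:,2]<.106)]
    if len(q)>5:
        from scipy.optimize import least_squares
        print(c,"can",least_squares(lambda a:np.hypot(q[:,0]-a[0],q[:,1]-a[1])-.033,[0,0],loss="soft_l1",f_scale=.002).x.round(4),len(q))
    q=Q[(abs(Q[:,0]+.095)<.025)&(abs(Q[:,1]+.034)<.025)&(abs(Q[:,2]-.257)<.02)]
    if len(q)>5:print("pad",len(q),q.min(0).round(4),q.max(0).round(4))
    print([(L(x["at"]).round(3),round(x["confidence"],2)) for x in manip.look_for(c,"lever_pad")[:2]])
cv2.imwrite("pics/c3.png",np.hstack(out))
E
```

```text
19.325
scene can [-0.0003  0.    ] 602
pad 242 [-0.1097 -0.046   0.2443] [-0.0822 -0.0099  0.2733]
[(array([0.013, 0.224, 0.003]), 0.24)]
top can [-0.0014 -0.0017] 136
pad 182 [-0.1075 -0.0464  0.248 ] [-0.0818 -0.0103  0.2746]
[(array([-0.008,  0.07 ,  0.212]), 0.87)]
```

View pics/c3.png

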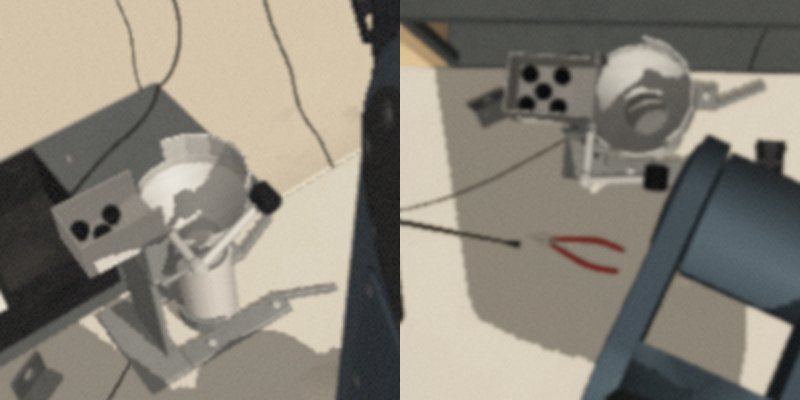

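The canister stands at home within measurement error, and the grip is where expected, at (265,198) in the scene half and (655,177) in the top half. Pressing the lever now.

```bash
cat >> h.py <<'E'
F=lambda:np.round(S.T@np.mean([manip.current_force() for _ in range(4)],0),1)
R12=press(12,[1,0,0])
def arc(th,dz=.015):
    a=np.radians(150.2)+th; return W(-.097,.048+.0945*np.cos(a),.210+.0945*np.sin(a)+dz)
E
python3 - <<'E'
from h import *
manip.move_ptp(W(-.097,-.034,.33),R12)
print(F())
manip.move_l(arc(0,.022),R12,.08)
for th in np.linspace(.0,1.0,9):
    manip.move_l(arc(th),R12,.06);f=F();print(th.round(3),f,np.round(manip.current_time(),2))
    if np.linalg.norm(f)>14:break
else:
    dz=.015
    for _ in range(10):
        th=1.05;manip.move_l(arc(th,dz),R12,.03);f=F();print("stop",round(dz,4),f)
        if f[2]>9 or np.linalg.norm(f)>12:break
        dz-=.001
    p,d=manip.grab_frame("scene");cv2.imwrite("pics/s4.png",cv2.resize(p[140:340,150:350,::-1],None,fx=2.5,fy=2.5,interpolation=cv2.INTER_CUBIC))
    manip.dwell(1.0)
    for th in(.8,.55,.3,.1):manip.move_l(arc(th),R12,.08)
    manip.move_l(arc(0,.03),R12,.06);manip.move_l(W(-.11,-.034,.36),R12,.12)
    manip.move_ptp(W(-.13,-.15,.36),R12)
    print(manip.current_time())
    out=[]
    for c in("scene","top"):
        p,d=manip.grab_frame(c);out.append(cv2.resize(p[140:340,150:350,::-1],None,fx=2,fy=2,interpolation=cv2.INTER_CUBIC))
        Q=(cloud(c,d,manip.get_calibration(c))[d>0]-H)@S
        q=Q[(np.hypot(Q[:,0],Q[:,1])<.045)&(Q[:,2]>.03)&(Q[:,2]<.106)]
        if len(q)>5:
            from scipy.optimize import least_squares
            print(c,"can",least_squares(lambda a:np.hypot(q[:,0]-a[0],q[:,1]-a[1])-.033,[0,0],loss="soft_l1",f_scale=.002).x.round(4),len(q))
        print([(L(x["at"]).round(3),round(x["confidence"],2)) for x in manip.look_for(c,"knob_1")])
    cv2.imwrite("pics/c5.png",np.hstack(out))
E
```

```text
[-0.6 -0.7  0.4]
0.0 [ 0.  -0.1  0.6] 21.15
0.125 [0.  0.6 2.2] 21.5
0.25 [-0.3  0.5  0.7] 21.85
0.375 [-0.   0.2  1.5] 22.2
0.5 [-0.6  0.8  1.1] 22.55
0.625 [-0.6  0.8  1.9] 22.9
0.75 [-0.7  0.2  1.7] 23.25
0.875 [-0.9  0.6  2.1] 23.6
1.0 [ 0.1 -0.   1.1] 23.95
stop 0.015 [ 0.2 -0.3  1.8]
stop 0.014 [0.6 0.8 2.5]
stop 0.013 [-0.8  0.5  5.3]
stop 0.012 [-2.4  2.9 11.6]
29.6667
scene can [-0.0006  0.    ] 603
[]
top can [-0.0016 -0.0019] 144
[]
```

View pics/c5.png

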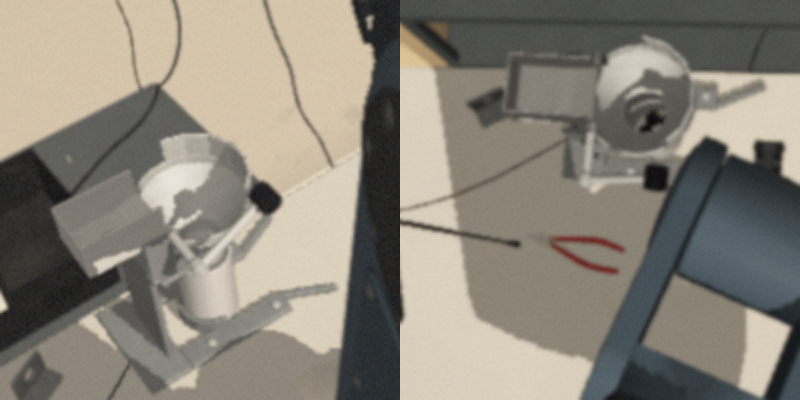

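The tray is empty and back level, the grip is back up, and black knobs show through the spout at (652,120). The canister hasn't moved. I'll check how high the knobs lie before handing in.

```bash
python3 - <<'E'
from h import *
p,d=manip.grab_frame("top");Q=(cloud("top",d,manip.get_calibration("top"))-H)@S
m=(d>0)&(p.max(2)<60)&(np.hypot(Q[...,0],Q[...,1])<.045)
print(m.sum(),np.percentile(Q[m][:,2],[0,25,50,75,100]).round(3))
if m.sum() and Q[m][:,2].max()<.10: print(manip.sign_off())
E
```

```text
69 [0.01  0.02  0.023 0.025 0.133]
```

```bash
python3 - <<'E'
from h import *
p,d=manip.grab_frame("top");Q=(cloud("top",d,manip.get_calibration("top"))-H)@S
m=(d>0)&(p.max(2)<60)&(np.hypot(Q[...,0],Q[...,1])<.045)
z=np.sort(Q[m][:,2]);print(z[-8:].round(3))
if (z>.06).sum()<6: print(manip.sign_off())
E
```

```text
[0.027 0.027 0.027 0.027 0.028 0.028 0.029 0.03 ]
the job is handed in; nothing more can be done
None
```

The job is handed in: the canister stands at home under the funnel, the tray emptied in one press (knobs seen low in the canister, though not counted one by one), and the lever is back up.

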